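# Put four mixed-up tools back on their own mats

### The arm

A 7-joint arm with a two-finger parallel gripper is mounted at the origin on a cart in front of the work surface, level with it; the furniture and walls round the work are solid. World frame = base frame: x ahead of the robot, y to its left, z up, the work surface at z = 0. Lengths are in m, angles in rad, forces in N, time in s.
With the tool pointing down it reaches from about 0.4 to 0.85 m from the base axis. Payload 4.5 kg.
Tool frame: the origin (TCP) lies at the very end of the fingers, on their centre line; the grasp point (between the pads) lies 19 mm behind it (grasp_offset is the distance from the TCP to the grasp point, in m); z points along the fingers, y is the line along which they close (so a half turn about z gives the same grasp; the last joint's range is limited). The gripper opens to 85 mm and grips with 20 to 120 N. Pads are 22 mm wide; open, the fingers measure 114 mm over their backs; the gripper's body (76 mm by 85 mm) begins 54 mm behind the grasp point. The pads swing forward as they close: fully open they stand 13 mm farther back than shut.
Start: joints at [-1.233, 0.689, -0.195, 1.565, 0.157, 0.902, -0.215], TCP at [0.187, 0.596, 0.231] pointing down, gripper open.
Joint ranges: [-3.01, 3.01], [-0.46, 2.08], [-1.47, 1.51], [0.13, 2.56], [-1, 4.14], [0.04, 2.09], [-2.66, 2.66]. Speed limits (rad/s): [2.57, 2.57, 3.14, 3.14, 3.14, 3.14, 3.14].

### API

Orientations are given as a 3x3 rotation matrix whose columns are the frame's x, y, z axes.
In Python, from cell import state, snapshot, sign_off, search_frame, trace, spot_point, grasp_offset gives the robot as it stands. The module is installed in compiled form; this text tells all that it offers.
- The arm moves only by the tool servo_tool, never from a script. Its argument "increments" is a list that holds one entry, the list of rows, each a list of 7 numbers: the turn, a rotation vector about the world's x, y, z in rad, then the shift along the world's x, y, z in m, then the gripper command: -1 is shut, 1 is fully open, values between are in proportion. In form: [[[ax, ay, az, x, y, z, hand], ...]]. A call has exactly 10 rows; each row is the pose to reach, as a shift and turn from the pose commanded when the call began; what a row does not reach only later rows make up. A row lasts 1/10 s, in which the tool goes at most 50 mm and 8.59 degrees, less where a joint would pass 70% of its speed; a pose out of reach is approached as far as the arm can. A call with a gripper value outside its range is refused whole. The fingers move at their own pace and stop on an object; "grip_force" is the grip in N (left out, the last holds). Time passes only in rows, so rows that repeat a pose let the fingers close, or fill a call up. It gives the time, the measured TCP pose, the force, the opening and the grip force at its end, in the units of the state.
- state(): the state, without advancing time (a new reading comes with each control period).
- snapshot(name): name is "scene" or "top" or "wrist"; returns a dict with "pixels" (480x640x3 uint8, red, green, blue), "mtx" (3x3 intrinsics, pixels), "R" (3x3) and "t" (3): a world point X has camera coordinates R X + t; the wrist camera has in their place "mount" (4x4, takes a point from camera to tool coordinates, whose origin is the TCP and whose axes are the flange's). Camera axes: x right, y down, z forward; pixel columns grow to the right and rows downward; lengths in m; the calibration is good to about 2 mm. A picture is of the moment at which its call begins: read the wrist's pose just before it. There is no depth.
- sign_off(): hands the job in; it is judged then, once.
Trained networks look in the newest picture that a camera, given by its name, has taken for a name from the list of things; names that differ only in an ending like _2 or _b are one class to them, and where a whole thing is asked for, a point or a joint stands for the part that bears it (a point fixed in the world has none). Each returns a list of dicts, best first, with "p" (0 to 1); they miss things now and then, are a little off and sometimes report something else, mostly with a low value. They report only what shows in the picture. A call takes as long as a camera call. They do not tell look-alikes from the thing itself.
- search_frame(camera, label): "centre" ([row, column] in pixels, amid what is visible of it).
- trace(camera, label): "region" (480x640 bool, what is visible of it) and "centre" ([row, column] in pixels, amid what is visible of it).
- spot_point(camera, label): "centre" ([row, column] in pixels: a listed point, or the origin of a listed thing).
The state is a dict: "time_s": time; "joint_pos": joint angles; "joint_vel": joint speeds; "joint_efforts": joint torques, N m; "eef_pos": TCP position; "tcp_rot": TCP orientation; "contact_force": force on the tool from outside, world axes, zero at the start; "ft_torque": the same for the moment, N m; "gripper_width": finger opening in m; "grasp_force": force on a finger pad.
Only numpy, scipy, OpenCV 4.12 (cv2) and the standard library are available. Lean on these libraries where they do the work, as an engineer would, in place of code of your own. Each camera call takes 0.05 s, during which the arm holds its last target. There are 200 camera calls.

### The job

The torch, the tape measure, the white charger block and the screwdriver all lie on one another's cork mats: put each back in the middle of its own. The torch belongs lengthwise on the oblong mat, the tape measure upright on the square mat, the charger block flat on its base on the round mat, and the screwdriver lengthwise on the long narrow mat with round ends; bare worktop may be used to set things aside. Do not knock over or shift the two batteries that stand among them.

Things in the scene. Friction and masses are not known exactly. Their poses are not given: they have to be found in the camera images.
- torch_mid (a point): Small black torch lying on its side, 122 mm long, head 37 mm across at one end, barrel about 25 mm, 33 mm high as it lies, 0.12 kg. This point is the middle of its length on its axis, 15 mm above what it lies on; y runs along the torch. Hold it across the middle. It starts on the round mat or on the long mat. Either end may point either way.
- tape_measure: Yellow and black pocket tape measure standing upright on its flat edge, 33 mm wide (its x, grip across this), 71 mm long (its y), 62 mm high. Origin at the centre of its underside, z up. 0.21 kg. It starts on the round mat or on the long mat. It may face any way on its mat.
- charger_block: White plug-in charger block lying on its base: the block is 40 mm wide (its x, grip across this), 46 mm long (its y, from -25 to +21 mm) and 28 mm high, with plug pins standing out of one end. Origin at the underside, in the middle between the 40 mm sides, z up. 0.07 kg. It starts on the oblong mat. It may face any way on its mat.
- screwdriver: Small screwdriver with a blue handle lying down, 141 mm long along its y; origin at the middle of its whole length at the height of its underside, z up. The handle is 21 mm wide and 20 mm high; its thick part, on which it rests, runs from y = +23 to +60 mm: grip it there across x, about y = +40 mm. The thin blade points to -y and hangs free. 0.045 kg. It starts on the square mat with the blade sticking out. Either end may point either way.
- oblong_mat: Brown cork mat with a thin dark outline, rectangle with square corners, 150 mm long (its y), 84 mm wide (its x), 5 mm thick: the torch's. Fixed in place; its origin is the centre of its underside, z up, top 5 mm above the worktop. 
- square_mat: Brown cork mat with a thin dark outline, square, 96 x 96 mm, 5 mm thick: the tape measure's. Fixed in place; its origin is the centre of its underside, z up, top 5 mm above the worktop. 
- round_mat: Brown cork mat with a thin dark outline, disc of 104 mm diameter, 5 mm thick: the charger block's. Fixed in place; its origin is the centre of its underside, z up, top 5 mm above the worktop. 
- long_mat: Brown cork mat with a thin dark outline, long and narrow with round ends, 175 mm long (its y), 50 mm wide (its x), 5 mm thick: the screwdriver's. Fixed in place; its origin is the centre of its underside, z up, top 5 mm above the worktop. 
- battery_a: AA cell standing on end on the worktop between the mats, 14 mm across, 50 mm high, black with a copper top; origin at the centre of its foot. Leave it alone.
- battery_b: AA cell standing on end on the worktop between the mats, 14 mm across, 50 mm high, green with a copper top; origin at the centre of its foot. Leave it alone.
Mind the look-alikes: they are no part of the job. There is more than one size of the charger_block; the job needs the middle-sized.

How it is judged:
By the outcome, as a careful person would: the job done as asked, in the order asked, and still so for the second after the job is handed in, with the robot touching nothing.
It also fails if it takes over 136 s, if anything falls off the work surface, if the arm or the gripper's body presses on something with over 40 N, if the wrist force passes 120 N, or if a joint passes its speed limit or range.

## Working session

There is one attempt and no reset: what is moved stays moved. The work goes in short steps, Python scripts to look and compute and a tool call to move; the robot and the scene stay as the last step left them, time stands still between calls to the robot, and variables do not carry over. Pictures are saved under pics/ and viewed, at most 14 in all, crops included, and the job is handed in when it is done.

Besides the shell and the picture viewer there is one more tool, called after ">>>" as a command line: name --argument value ..., lists and objects as JSON in quotes. servo_tool: Moves the arm, as the interface text tells. Its arguments: {"type":"object","properties":{"increments":{"type":"array"},"grip_force":{"type":"number"}},"required":["increments"]}

```bash
mkdir -p pics
cat > h.py <<'E'
import numpy as np, cv2
from cell import *
def save(n,p,crop=None,f=1):
    a=p[:,:,::-1]
    if crop: r0,r1,c0,c1=crop; a=a[r0:r1,c0:c1]
    if f!=1: a=cv2.resize(a,None,fx=f,fy=f,interpolation=cv2.INTER_CUBIC)
    cv2.imwrite('pics/'+n,np.ascontiguousarray(a))
def cam(s,st=None):
    K=np.array(s['mtx'])
    if 'mount' in s:
        M=np.array(s['mount']);T=np.eye(4);T[:3,:3]=st['tcp_rot'];T[:3,3]=st['eef_pos']
        W=np.linalg.inv(T@M);return K,W[:3,:3],W[:3,3]
    return K,np.array(s['R']),np.array(s['t'])
def unp(c,rc,z):
    K,R,t=c;rc=np.atleast_2d(rc).astype(float)
    d=(R.T@np.linalg.inv(K)@np.c_[rc[:,1],rc[:,0],np.ones(len(rc))].T).T
    o=-R.T@t
    return o+d*((z-o[2])/d[:,2])[:,None]
def proj(c,X):
    K,R,t=c;p=(K@(R@np.atleast_2d(X).T+t[:,None])).T;return (p[:,:2]/p[:,2:])[:,::-1]
E
python3 - <<'E'
from h import *
st=state();print({k:np.round(st[k],3).tolist() for k in st},grasp_offset)
L=['torch_mid','tape_measure','charger_block','screwdriver','oblong_mat','square_mat','round_mat','long_mat','battery_a','battery_b']
for n in ['top','scene']:
    s=snapshot(n);save(n+'.png',s['pixels']);c=cam(s);print(n,'cam pos',-c[1].T@c[2])
    for l in L:
        r=spot_point(n,l)
        print(n,l,[(round(x['p'],2),np.round(x['centre']).tolist(),np.round(unp(c,x['centre'],0.005)[0,:2],3).tolist()) for x in r[:5]])
E
```

```text
{'time_s': 0.0, 'joint_pos': [-1.233, 0.69, -0.195, 1.566, 0.157, 0.902, -0.215], 'joint_vel': [0.0, 0.0, 0.001, -0.001, 0.0, 0.001, -0.001], 'joint_efforts': [0.0, -53.961, -1.267, -15.854, 0.009, 0.009, 0.0], 'eef_pos': [0.187, 0.596, 0.23], 'tcp_rot': [[-0.954, 0.299, -0.0], [0.299, 0.954, -0.002], [-0.0, -0.002, -1.0]], 'contact_force': [-0.143, 0.063, 0.125], 'ft_torque': [-0.022, 0.037, 0.025], 'grasp_force': 0.0, 'gripper_width': 0.085} 0.0187
top cam pos [ 0.48073663 -0.0217381   0.88990916]
top torch_mid [(0.98, [292.0, 199.0], [0.445, 0.199]), (0.2, [291.0, 428.0], [0.453, -0.18])]
top tape_measure []
top charger_block [(0.85, [179.0, 288.0], [0.635, 0.055]), (0.66, [238.0, 361.0], [0.538, -0.069]), (0.59, [187.0, 211.0], [0.619, 0.184])]
top screwdriver [(0.84, [200.0, 461.0], [0.604, -0.234]), (0.73, [284.0, 432.0], [0.463, -0.186])]
top oblong_mat [(0.92, [186.0, 206.0], [0.622, 0.192]), (0.4, [185.0, 326.0], [0.626, -0.008]), (0.22, [224.0, 310.0], [0.561, 0.017])]
top square_mat [(0.6, [192.0, 439.0], [0.617, -0.197])]
top round_mat [(0.86, [292.0, 430.0], [0.451, -0.1
[... 263 characters left out ...]
.47, 0.187])]
scene tape_measure [(0.86, [246.0, 404.0], [0.454, -0.175])]
scene charger_block [(0.86, [257.0, 265.0], [0.626, 0.064]), (0.61, [252.0, 344.0], [0.527, -0.064])]
scene screwdriver [(0.85, [211.0, 369.0], [0.606, -0.238])]
scene oblong_mat [(0.65, [285.0, 214.0], [0.62, 0.19])]
scene square_mat [(0.72, [218.0, 357.0], [0.604, -0.19])]
scene round_mat [(0.81, [246.0, 406.0], [0.449, -0.176])]
scene long_mat [(0.68, [334.0, 266.0], [0.452, 0.199]), (0.62, [245.0, 407.0], [0.452, -0.18])]
scene battery_a [(0.58, [244.0, 291.0], [0.625, -0.005]), (0.51, [262.0, 306.0], [0.555, 0.016])]
scene battery_b [(0.58, [244.0, 291.0], [0.625, -0.005]), (0.51, [262.0, 306.0], [0.555, 0.016])]
```

Run:
```python
from h import *
s=snapshot('top');save('topc.png',s['pixels'],(130,350,130,510),2.1)
```

```text
(no output)
```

View pics/topc.png

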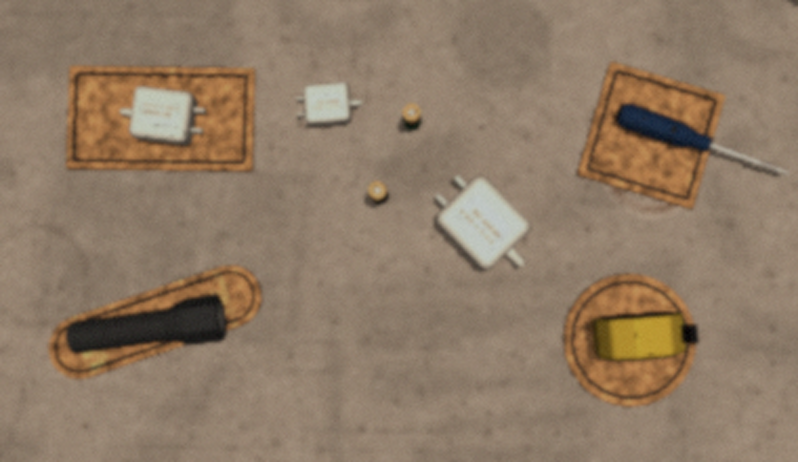

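View pics/scene.png

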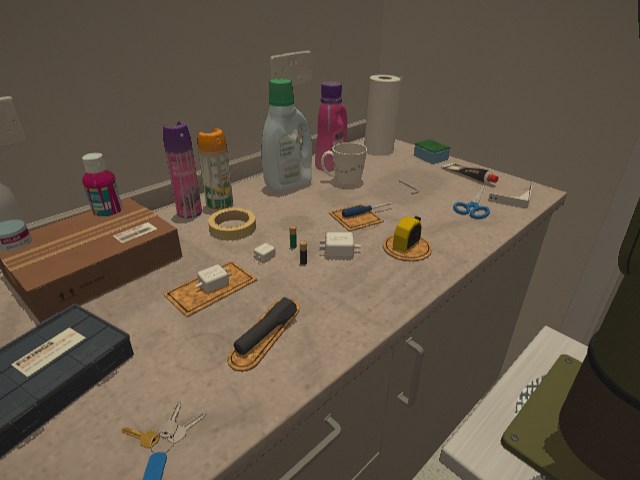

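Chargers in the top view: small (179,288), large (238,361) and middle (187,211). The middle one lies on the oblong mat, as described, so it is the one I want. The tasks form a cycle, so I'll set the charger aside first. Next I'll measure all the poses.

```bash
cat > m.py <<'E'
from h import *
def rect(P):
    (cx,cy),(w,h),a=cv2.minAreaRect(P.astype(np.float32)[:,:2]*1000)
    if w<h: w,h,a=h,w,a+90
    return np.round([cx,cy,w,h,a%180],1)   # long side, short side, direction of the long side (deg)
def pts(mask):
    k=max(cv2.findContours(mask.astype(np.uint8),cv2.RETR_EXTERNAL,cv2.CHAIN_APPROX_NONE)[0],key=cv2.contourArea)[:,0]
    return k[:,::-1]
Z={'torch_mid':.02,'tape_measure':.067,'charger_block':.033,'screwdriver':.015,'oblong_mat':.005,'square_mat':.005,'round_mat':.005,'long_mat':.005}
E
python3 - <<'E'
from m import *
s=snapshot('top');c=cam(s)
for l in ['torch_mid','tape_measure','charger_block','screwdriver']:
    for x in trace('top',l)[:4]: print(l,round(x['p'],2),np.round(x['centre']),rect(unp(c,pts(x['region']),Z[l])))
hsv=cv2.cvtColor(s['pixels'],cv2.COLOR_RGB2HSV)
m=cv2.inRange(hsv,(6,120,60),(20,255,255));m=cv2.morphologyEx(m,cv2.MORPH_CLOSE,np.ones((5,5)));
n,lab,stt,cen=cv2.connectedComponentsWithStats(m)
for i in range(1,n):
    if stt[i,4]>400: print('cork',stt[i],rect(unp(c,np.argwhere(lab==i),.005)))
b=[(130+115/2.1,130+411/2.1),(130+190/2.1,130+376/2.1)];print('batt',unp(c,b,.05))
a=s['pixels'].copy();a[m>0]=(a[m>0]*.5+[0,127,0]).astype(np.uint8);save('mask.png',a,(130,350,130,510),2.1)
E
```

```text
torch_mid 0.91 [288. 204.] [457.2 196.  123.7  36.6  97.2]
tape_measure 0.74 [283. 433.] [ 456.4 -181.2   75.4   34.    94.9]
tape_measure 0.54 [196. 441.] [ 604.  -186.2   92.1   90.8   74.2]
charger_block 0.93 [186. 210.] [620.3 184.7  61.5  40.9  81.8]
charger_block 0.63 [180. 288.] [630.2  55.9  48.8  32.8  90.8]
charger_block 0.43 [276. 203.] [460.7 185.9 170.   50.8 110.1]
screwdriver 0.68 [194. 448.] [ 606.9 -234.5  139.7   20.7   69.9]
cork [   38     0   170   107 15047] [853.8 344.2 289.8 185.5  92.9]
cork [ 162  161   89   51 3498] [621.7 192.5 148.7  83.1  90.1]
cork [ 405  160   70   69 2684] [ 613.  -198.5   95.9   95.2  164.5]
cork [ 154  257  100   53 1721] [459.7 192.  172.4  49.  109.5]
cork [ 399  261   62   63 2249] [ 450.5 -181.7  101.5  100.2    0.8]
batt [[ 0.61878063 -0.00897449  0.05      ]
 [ 0.561437    0.01652501  0.05      ]]
```

View pics/mask.png

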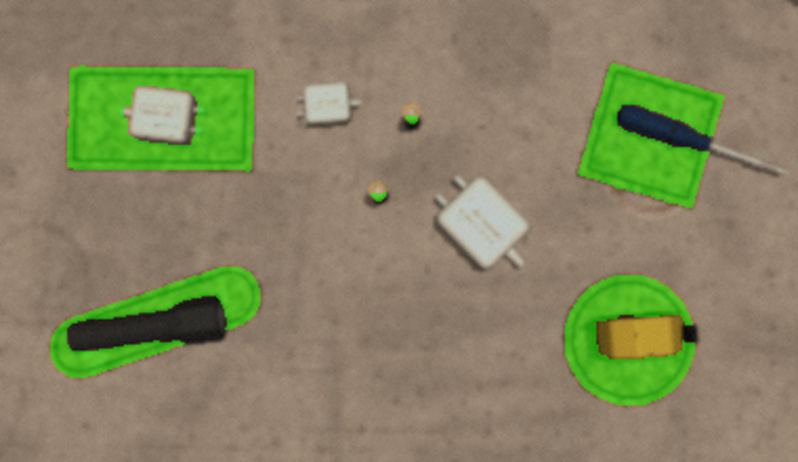

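>>> servo_tool --increments '[[[0, 0, -0.12, 0.03, -0.028, 0, 1], [0, 0, -0.25, 0.06, -0.056, 0, 1], [0, 0, -0.38, 0.09, -0.085, 0, 1], [0, 0, -0.51, 0.12, -0.114, 0, 1], [0, 0, -0.64, 0.15, -0.142, 0, 1], [0, 0, -0.77, 0.18, -0.171, 0, 1], [0, 0, -0.9, 0.21, -0.2, 0, 1], [0, 0, -1.03, 0.24, -0.228, 0, 1], [0, 0, -1.16, 0.27, -0.256, 0, 1], [0, 0, -1.28, 0.3, -0.285, 0, 1]]]'

```text
time_s: 2.4
eef_pos: [0.488, 0.3106, 0.2316]
tcp_rot: [[0.018, 1.0, 0.0], [1.0, -0.018, 0.001], [0.001, 0.0, -1.0]]
contact_force: [0.6, 0.0, -0.1]
gripper_width: 0.0856
grasp_force: 0.0
```

>>> servo_tool --increments '[[[0, 0, -0.04, 0.03, -0.028, 0, 0.6], [0, 0, -0.08, 0.06, -0.056, 0, 0.6], [0, 0, -0.1, 0.08, -0.076, 0, 0.6], [0, 0, -0.1, 0.095, -0.09, 0, 0.6], [0, 0, -0.1, 0.1, -0.095, 0, 0.6], [0, 0, -0.1, 0.1, -0.095, 0, 0.6], [0, 0, -0.1, 0.1, -0.095, 0, 0.6], [0, 0, -0.1, 0.1, -0.095, 0, 0.6], [0, 0, -0.1, 0.1, -0.095, 0, 0.6], [0, 0, -0.1, 0.1, -0.095, 0, 0.6]]]'

```text
time_s: 3.4
eef_pos: [0.5864, 0.2172, 0.2314]
tcp_rot: [[0.111, 0.994, -0.0], [0.994, -0.111, 0.0], [0.0, -0.0, -1.0]]
contact_force: [-0.1, -0.6, 0.3]
gripper_width: 0.0684
grasp_force: 0.0
```

Run:
```python
from m import *
st=state();print(np.round(st['eef_pos'],4),np.round(st['tcp_rot'],3).tolist(),np.round(st['joint_pos'],2),st['gripper_width'],st['time_s'])
s=snapshot('wrist');c=cam(s,st);print('cam',-c[1].T@c[2])
for l in ['charger_block','oblong_mat']:
    for x in trace('wrist',l)[:2]: print(l,round(x['p'],2),np.round(x['centre']),rect(unp(c,pts(x['region']),Z[l])))
    for x in spot_point('wrist',l)[:2]: print('spot',round(x['p'],2),unp(c,x['centre'],.005))
save('w1.png',s['pixels'])
```

```text
[0.5864 0.2172 0.2314] [[0.111, 0.994, -0.0], [0.994, -0.111, 0.0], [0.0, -0.0, -1.0]] [-0.51  0.69  0.15  1.57 -0.12  0.88 -0.43] 0.0684319244688266 3.4
cam [0.59354698 0.2864664  0.37431228]
charger_block 0.75 [234. 368.] [621.1 194.2  64.6  41.3  85.7]
charger_block 0.68 [360. 390.] [631.3  74.7  47.6  30.5  97.7]
spot 0.93 [[0.62090197 0.18862296 0.005     ]]
spot 0.79 [[0.6343218  0.06170001 0.005     ]]
oblong_mat 0.69 [204. 366.] [621.7 195.7 149.3  83.7  90. ]
```

View pics/w1.png

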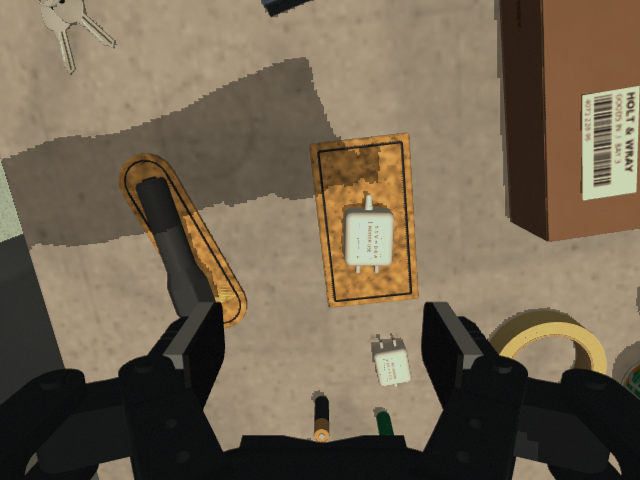

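>>> servo_tool --increments '[[[0, 0, 0, 0.008, -0.007, -0.01, 0.6], [0, 0, 0, 0.017, -0.015, -0.03, 0.6], [0, 0, 0, 0.026, -0.023, -0.06, 0.6], [0, 0, 0, 0.034, -0.03, -0.09, 0.6], [0, 0, 0, 0.034, -0.03, -0.12, 0.6], [0, 0, 0, 0.034, -0.03, -0.15, 0.6], [0, 0, 0, 0.034, -0.03, -0.175, 0.6], [0, 0, 0, 0.034, -0.03, -0.195, 0.6], [0, 0, 0, 0.034, -0.03, -0.21, 0.6], [0, 0, 0, 0.034, -0.03, -0.217, 0.6]]]'

```text
time_s: 4.65
eef_pos: [0.6203, 0.1855, 0.0123]
tcp_rot: [[0.113, 0.994, -0.002], [0.994, -0.113, -0.001], [-0.001, -0.002, -1.0]]
contact_force: [-0.3, 0.2, 0.4]
gripper_width: 0.0681
grasp_force: 0.0
```

>>> servo_tool --increments '[[[0, 0, 0, 0, 0, -0.008, 0.6], [0, 0, 0, 0, 0, -0.008, 0.3], [0, 0, 0, 0, 0, -0.008, 0], [0, 0, 0, 0, 0, -0.008, -0.4], [0, 0, 0, 0, 0, -0.008, -0.5], [0, 0, 0, 0, 0, -0.008, -0.5], [0, 0, 0, 0, 0, -0.008, -0.5], [0, 0, 0, 0, 0, -0.008, -0.5], [0, 0, 0, 0, 0, -0.008, -0.5], [0, 0, 0, 0, 0, -0.008, -0.5]]]' --grip_force 30

```text
time_s: 5.65
eef_pos: [0.6216, 0.1866, 0.0072]
tcp_rot: [[0.113, 0.994, 0.002], [0.994, -0.113, 0.0], [0.001, 0.001, -1.0]]
contact_force: [-1.2, -0.4, 5.9]
gripper_width: 0.039
grasp_force: 31.6
```

>>> servo_tool --increments '[[[0, 0, 0, 0, 0, 0.01, -0.5], [0, 0, 0, 0, 0, 0.03, -0.5], [0, 0, 0, -0.01, -0.01, 0.05, -0.5], [0, 0, 0, -0.03, -0.028, 0.07, -0.5], [0, 0, 0, -0.055, -0.05, 0.08, -0.5], [0, 0, 0, -0.083, -0.076, 0.08, -0.5], [0, 0, 0, -0.11, -0.102, 0.08, -0.5], [0, 0, 0, -0.138, -0.128, 0.08, -0.5], [0, 0, 0, -0.158, -0.146, 0.08, -0.5], [0, 0, 0, -0.17, -0.157, 0.07, -0.5]]]'

```text
time_s: 6.65
eef_pos: [0.4492, 0.0275, 0.0775]
tcp_rot: [[0.115, 0.993, -0.0], [0.993, -0.115, -0.001], [-0.001, 0.0, -1.0]]
contact_force: [0.4, 0.7, -1.2]
gripper_width: 0.0393
grasp_force: 30.8
```

>>> servo_tool --increments '[[[0, 0, 0, 0, 0, -0.02, -0.5], [0, 0, 0, 0, 0, -0.04, -0.5], [0, 0, 0, 0, 0, -0.058, -0.5], [0, 0, 0, 0, 0, -0.068, -0.5], [0, 0, 0, 0, 0, -0.074, -0.5], [0, 0, 0, 0, 0, -0.074, -0.5], [0, 0, 0, 0, 0, -0.074, 0.2], [0, 0, 0, 0, 0, -0.074, 0.5], [0, 0, 0, 0, 0, -0.074, 0.5], [0, 0, 0, 0, 0, -0.074, 0.5]]]'

```text
time_s: 7.65
eef_pos: [0.4561, 0.0299, 0.0062]
tcp_rot: [[0.119, 0.993, -0.008], [0.993, -0.119, -0.0], [-0.001, -0.008, -1.0]]
contact_force: [0.1, -0.7, -1.0]
gripper_width: 0.0641
grasp_force: 0.0
```

>>> servo_tool --increments '[[[0, 0, 0, 0, 0, 0.02, 0.5], [0, 0, 0, 0, 0, 0.055, 0.5], [0, 0, 0.03, 0, 0.01, 0.09, 0.5], [0, 0, 0.07, 0, 0.035, 0.12, 0.5], [0, 0, 0.11, 0, 0.065, 0.14, 0.5], [0, 0, 0.15, 0, 0.09, 0.15, 0.4], [0, 0, 0.19, 0, 0.11, 0.15, 0.4], [0, 0, 0.235, 0, 0.125, 0.15, 0.4], [0, 0, 0.235, 0, 0.13, 0.15, 0.4], [0, 0, 0.235, 0, 0.13, 0.15, 0.4]]]'

```text
time_s: 8.65
eef_pos: [0.4555, 0.1599, 0.1557]
tcp_rot: [[-0.12, 0.993, -0.009], [0.993, 0.12, -0.003], [-0.002, -0.009, -1.0]]
contact_force: [0.1, 0.1, 0.7]
gripper_width: 0.0599
grasp_force: 0.0
```

```bash
cat > w.py <<'E'
from m import *
import sys
st=state();print(np.round(st['eef_pos'],4),'yaw',np.round(np.degrees(np.arctan2(st['tcp_rot'][1][1],st['tcp_rot'][0][1])),1),st['gripper_width'],st['time_s'])
cs={'wrist':st,'top':None}
for n in cs:
  s=snapshot(n);c=cam(s,st)
  for l in sys.argv[2:]:
    for x in trace(n,l)[:2]: print(n,l,round(x['p'],2),np.round(x['centre']),rect(unp(c,pts(x['region']),Z[l])))
    for x in spot_point(n,l)[:2]: print(n,l,'spot',round(x['p'],2),np.round(unp(c,x['centre'],Z[l] if 'torch' in l else .005)*1000,1))
  save(sys.argv[1]+n+'.png',s['pixels'])
E
python3 w.py a torch_mid long_mat charger_block
```

```text
[0.4555 0.1599 0.1557] yaw 6.9 0.05985403684501006 8.65
wrist torch_mid spot 0.68 [[456.2 198.7  20. ]]
wrist long_mat 0.82 [153. 352.] [459.6 194.2 173.7  50.2 109.8]
wrist charger_block 0.68 [360. 533.] [612.9  87.7  30.   19.   38.9]
wrist charger_block 0.58 [392. 305.] [456.3  47.2  65.2  39.6  82.7]
wrist charger_block spot 0.77 [[631.1  62.    5. ]]
wrist charger_block spot 0.65 [[456.   34.8   5. ]]
top torch_mid 0.82 [284. 221.] [462.5 162.   54.1  34.1  90.9]
top torch_mid 0.58 [285. 432.] [ 455.  -190.3   80.    35.8   94.9]
top torch_mid spot 0.71 [[453.4 195.4  20. ]]
top long_mat 0.65 [269. 235.] [485.5 152.2  87.8  49.1  75.9]
top long_mat spot 0.55 [[457.8 193.    5. ]]
top charger_block 0.95 [285. 300.] [458.1  32.6  59.2  40.6  87.1]
top charger_block 0.77 [181. 286.] [630.3  54.8  43.4  32.1  96. ]
top charger_block spot 0.82 [[635.4  55.1   5. ]]
top charger_block spot 0.71 [[456.4  30.5   5. ]]
```

>>> servo_tool --increments '[[[0, 0, 0, 0, 0.01, -0.01, 0.4], [0, 0, 0, 0.001, 0.022, -0.03, 0.4], [0, 0, 0, 0.001, 0.033, -0.055, 0.4], [0, 0, 0, 0.001, 0.037, -0.08, 0.4], [0, 0, 0, 0.001, 0.037, -0.105, 0.4], [0, 0, 0, 0.001, 0.037, -0.125, 0.4], [0, 0, 0, 0.001, 0.037, -0.138, 0.4], [0, 0, 0, 0.001, 0.037, -0.145, 0.4], [0, 0, 0, 0.001, 0.037, -0.148, 0.4], [0, 0, 0, 0.001, 0.037, -0.148, 0.4]]]'

```text
time_s: 10.35
eef_pos: [0.4566, 0.1969, 0.0077]
tcp_rot: [[-0.122, 0.993, -0.009], [0.993, 0.122, -0.003], [-0.002, -0.009, -1.0]]
contact_force: [0.4, -0.4, 0.7]
gripper_width: 0.0599
grasp_force: 0.0
```

>>> servo_tool --increments '[[[0, 0, 0, 0, 0, 0, 0.1], [0, 0, 0, 0, 0, 0, -0.2], [0, 0, 0, 0, 0, 0, -0.5], [0, 0, 0, 0, 0, 0, -0.8], [0, 0, 0, 0, 0, 0, -0.8], [0, 0, 0, 0, 0, 0, -0.8], [0, 0, 0, 0, 0, 0, -0.8], [0, 0, 0, 0, 0, 0, -0.8], [0, 0, 0, 0, 0, 0, -0.8], [0, 0, 0, 0, 0, 0, -0.8]]]' --grip_force 40

```text
time_s: 11.35
eef_pos: [0.4566, 0.1969, 0.0087]
tcp_rot: [[-0.122, 0.992, -0.008], [0.993, 0.122, -0.002], [-0.001, -0.008, -1.0]]
contact_force: [-1.0, -0.3, 6.1]
gripper_width: 0.0301
grasp_force: 39.0
```

>>> servo_tool --increments '[[[0, 0, 0, 0, 0, 0.008, -0.8], [0, 0, 0, 0, 0, 0.025, -0.8], [0, 0, 0, 0.005, 0, 0.045, -0.8], [0, 0, -0.02, 0.02, 0, 0.06, -0.8], [0, 0, -0.045, 0.045, -0.001, 0.07, -0.8], [0, 0, -0.07, 0.075, -0.002, 0.07, -0.8], [0, 0, -0.095, 0.105, -0.003, 0.07, -0.8], [0, 0, -0.115, 0.135, -0.003, 0.07, -0.8], [0, 0, -0.122, 0.155, -0.003, 0.07, -0.8], [0, 0, -0.122, 0.165, -0.003, 0.06, -0.8]]]'

```text
time_s: 12.35
eef_pos: [0.6245, 0.1936, 0.0694]
tcp_rot: [[-0.0, 1.0, -0.004], [1.0, 0.0, -0.002], [-0.002, -0.004, -1.0]]
contact_force: [-0.1, -1.0, -0.6]
gripper_width: 0.0303
grasp_force: 39.6
```

>>> servo_tool --increments '[[[0, 0, 0, 0, 0, -0.02, -0.8], [0, 0, 0, 0, 0, -0.037, -0.8], [0, 0, 0, 0, 0, -0.049, -0.8], [0, 0, 0, 0, 0, -0.056, -0.8], [0, 0, 0, 0, 0, -0.059, -0.8], [0, 0, 0, 0, 0, -0.059, -0.8], [0, 0, 0, 0, 0, -0.059, -0.8], [0, 0, 0, 0, 0, -0.059, -0.3], [0, 0, 0, 0, 0, -0.059, 0.1], [0, 0, 0, 0, 0, -0.059, 0.3]]]'

```text
time_s: 13.35
eef_pos: [0.622, 0.1937, 0.0093]
tcp_rot: [[-0.0, 1.0, -0.008], [1.0, 0.0, -0.002], [-0.002, -0.008, -1.0]]
contact_force: [-0.1, -0.5, 0.1]
gripper_width: 0.0554
grasp_force: 0.0
```

>>> servo_tool --increments '[[[0, 0, 0, 0, 0, 0, 0.4], [0, 0, 0, 0, 0, 0, 0.4], [0, 0, 0, 0, 0, 0.02, 0.4], [0, 0, 0, 0, 0, 0.05, 0.4], [0, 0, 0, 0, 0, 0.08, 0.4], [0, 0, 0, 0, -0.03, 0.11, 0.4], [0, 0, 0, 0, -0.07, 0.14, 0.4], [0, 0, 0, 0, -0.11, 0.16, 0.4], [0, 0, 0, 0, -0.14, 0.17, 0.4], [0, 0, 0, 0, -0.15, 0.17, 0.4]]]'

```text
time_s: 14.35
eef_pos: [0.6226, 0.0382, 0.1815]
tcp_rot: [[0.006, 1.0, -0.004], [1.0, -0.006, -0.004], [-0.004, -0.004, -1.0]]
contact_force: [1.1, 0.4, -0.0]
gripper_width: 0.0602
grasp_force: 0.0
```

>>> servo_tool --increments '[[[0, 0, -0.03, 0, -0.03, 0, 0.4], [0, 0, -0.08, 0, -0.065, 0, 0.4], [0, 0, -0.13, -0.001, -0.1, 0, 0.4], [0, 0, -0.18, -0.002, -0.135, 0, 0.4], [0, 0, -0.23, -0.003, -0.17, 0, 0.4], [0, 0, -0.28, -0.004, -0.205, 0, 0.4], [0, 0, -0.33, -0.005, -0.23, 0, 0.4], [0, 0, -0.35, -0.005, -0.245, 0, 0.4], [0, 0, -0.35, -0.005, -0.255, 0, 0.4], [0, 0, -0.35, -0.005, -0.255, 0, 0.4]]]'

```text
time_s: 15.35
eef_pos: [0.6167, -0.2115, 0.1786]
tcp_rot: [[0.343, 0.939, -0.009], [0.94, -0.343, 0.002], [-0.002, -0.009, -1.0]]
contact_force: [-0.2, -0.4, 0.1]
gripper_width: 0.06
grasp_force: 0.0
```

```bash
python3 w.py b screwdriver square_mat torch_mid oblong_mat
```

```text
[ 0.6167 -0.2115  0.1786] yaw -20.0 0.05998817427350974 15.35
wrist screwdriver 0.64 [215. 324.] [ 606.1 -234.5  141.    20.7   70.5]
wrist screwdriver spot 0.78 [[ 607.1 -236.3    5. ]]
wrist square_mat 0.95 [194. 307.] [ 614.2 -196.2   96.1   95.9  163.9]
wrist square_mat spot 0.69 [[ 614.6 -197.4    5. ]]
top torch_mid 0.8 [189. 211.] [623.2 193.2 124.2  35.   90.8]
top torch_mid spot 0.86 [[619.5 191.4  20. ]]
top oblong_mat 0.71 [192. 205.] [622.4 192.7 150.7  86.5  90.7]
top oblong_mat spot 0.87 [[623.9 190.1   5. ]]
```

View pics/bwrist.png

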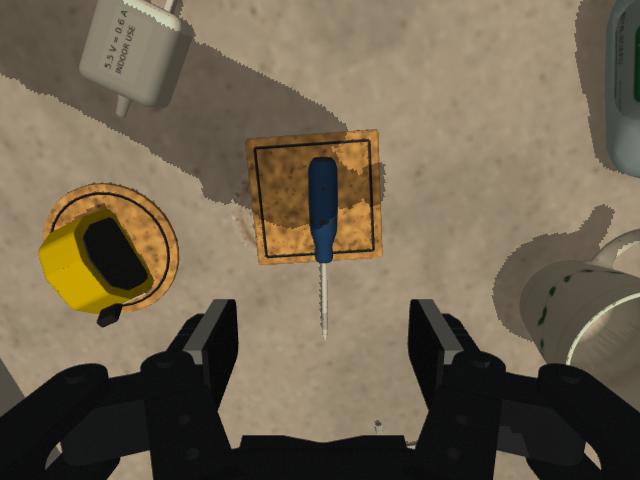

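>>> servo_tool --increments '[[[0, 0, 0, 0.001, 0.005, -0.015, 0.2], [0, 0, 0, 0.002, 0.01, -0.04, 0.1], [0, 0, 0, 0.003, 0.0145, -0.07, 0], [0, 0, 0, 0.003, 0.0145, -0.1, 0], [0, 0, 0, 0.003, 0.0145, -0.125, 0], [0, 0, 0, 0.003, 0.0145, -0.145, 0], [0, 0, 0, 0.003, 0.0145, -0.158, 0], [0, 0, 0, 0.003, 0.0145, -0.166, 0], [0, 0, 0, 0.003, 0.0145, -0.17, 0], [0, 0, 0, 0.003, 0.0145, -0.17, 0]]]'

```text
time_s: 17.25
eef_pos: [0.6197, -0.1968, 0.0089]
tcp_rot: [[0.343, 0.939, -0.009], [0.939, -0.343, 0.001], [-0.002, -0.009, -1.0]]
contact_force: [-0.1, 0.0, -0.1]
gripper_width: 0.043
grasp_force: 0.0
```

>>> servo_tool --increments '[[[0, 0, 0, 0, 0, 0, -0.3], [0, 0, 0, 0, 0, 0, -0.6], [0, 0, 0, 0, 0, 0, -0.9], [0, 0, 0, 0, 0, 0, -0.9], [0, 0, 0, 0, 0, 0, -0.9], [0, 0, 0, 0, 0, 0, -0.9], [0, 0, 0, 0, 0, 0, -0.9], [0, 0, 0, 0, 0, 0, -0.9], [0, 0, 0, 0, 0, 0.01, -0.9], [0, 0, 0, 0, 0, 0.03, -0.9]]]' --grip_force 35

```text
time_s: 18.25
eef_pos: [0.6183, -0.1959, 0.0381]
tcp_rot: [[0.343, 0.939, -0.012], [0.939, -0.343, 0.003], [-0.001, -0.012, -1.0]]
contact_force: [0.2, -0.4, -1.0]
gripper_width: 0.0188
grasp_force: 34.3
```

>>> servo_tool --increments '[[[0, 0, 0, 0, 0, 0.03, -0.9], [0, 0, 0, 0, 0, 0.06, -0.9], [0, 0, 0.02, -0.008, 0.02, 0.09, -0.9], [0, 0, 0.07, -0.02, 0.05, 0.1, -0.9], [0, 0, 0.12, -0.034, 0.084, 0.1, -0.9], [0, 0, 0.18, -0.048, 0.119, 0.1, -0.9], [0, 0, 0.24, -0.062, 0.154, 0.1, -0.9], [0, 0, 0.3, -0.076, 0.189, 0.1, -0.9], [0, 0, 0.36, -0.09, 0.224, 0.1, -0.9], [0, 0, 0.42, -0.104, 0.258, 0.1, -0.9]]]'

```text
time_s: 19.25
eef_pos: [0.5148, 0.0628, 0.1393]
tcp_rot: [[-0.073, 0.997, -0.009], [0.997, 0.073, -0.002], [-0.001, -0.009, -1.0]]
contact_force: [1.6, 0.1, -0.0]
gripper_width: 0.0192
grasp_force: 34.3
```

>>> servo_tool --increments '[[[0, 0, 0.06, -0.014, 0.034, 0, -0.9], [0, 0, 0.12, -0.028, 0.069, 0, -0.9], [0, 0, 0.18, -0.042, 0.104, 0, -0.9], [0, 0, 0.23, -0.055, 0.136, 0, -0.9], [0, 0, 0.26, -0.064, 0.157, -0.01, -0.9], [0, 0, 0.266, -0.069, 0.17, -0.03, -0.9], [0, 0, 0.266, -0.069, 0.17, -0.055, -0.9], [0, 0, 0.266, -0.069, 0.17, -0.08, -0.9], [0, 0, 0.266, -0.069, 0.17, -0.1, -0.9], [0, 0, 0.266, -0.069, 0.17, -0.11, -0.9]]]'

```text
time_s: 20.25
eef_pos: [0.446, 0.231, 0.0279]
tcp_rot: [[-0.33, 0.944, -0.009], [0.944, 0.33, -0.005], [-0.002, -0.01, -1.0]]
contact_force: [-0.2, 0.4, 0.0]
gripper_width: 0.0188
grasp_force: 34.3
```

>>> servo_tool --increments '[[[0, 0, 0, 0, 0, -0.008, -0.9], [0, 0, 0, 0, 0, -0.014, -0.9], [0, 0, 0, 0, 0, -0.018, -0.9], [0, 0, 0, 0, 0, -0.019, -0.9], [0, 0, 0, 0, 0, -0.019, -0.9], [0, 0, 0, 0, 0, -0.019, -0.9], [0, 0, 0, 0, 0, -0.019, -0.9], [0, 0, 0, 0, 0, -0.019, -0.9], [0, 0, 0, 0, 0, -0.019, -0.9], [0, 0, 0, 0, 0, -0.019, -0.9]]]'

```text
time_s: 21.25
eef_pos: [0.4467, 0.2312, 0.01]
tcp_rot: [[-0.33, 0.944, -0.008], [0.944, 0.33, -0.004], [-0.002, -0.009, -1.0]]
contact_force: [-0.3, -0.1, -0.3]
gripper_width: 0.0189
grasp_force: 34.4
```

>>> servo_tool --increments '[[[0, 0, 0, 0, 0, -0.001, -0.9], [0, 0, 0, 0, 0, -0.001, -0.9], [0, 0, 0, 0, 0, -0.001, -0.6], [0, 0, 0, 0, 0, -0.001, -0.3], [0, 0, 0, 0, 0, -0.001, 0], [0, 0, 0, 0, 0, -0.001, 0], [0, 0, 0, 0, 0, -0.001, 0], [0, 0, 0, 0, 0, 0.02, 0], [0, 0, 0, 0, 0, 0.05, 0], [0, 0, 0, 0, 0, 0.09, 0]]]'

```text
time_s: 22.25
eef_pos: [0.4456, 0.2308, 0.0999]
tcp_rot: [[-0.329, 0.944, -0.011], [0.944, 0.329, -0.006], [-0.002, -0.012, -1.0]]
contact_force: [0.8, 1.3, 0.9]
gripper_width: 0.0426
grasp_force: 0.0
```

>>> servo_tool --increments '[[[0, 0, -0.03, 0.001, -0.02, 0.03, 0.4], [0, 0, -0.06, 0.002, -0.05, 0.06, 0.6], [0, 0, -0.1, 0.003, -0.085, 0.08, 0.6], [0, 0, -0.13, 0.004, -0.12, 0.08, 0.6], [0, 0, -0.16, 0.005, -0.16, 0.08, 0.6], [0, 0, -0.19, 0.006, -0.2, 0.08, 0.6], [0, 0, -0.22, 0.007, -0.24, 0.08, 0.6], [0, 0, -0.25, 0.008, -0.28, 0.08, 0.6], [0, 0, -0.25, 0.009, -0.31, 0.08, 0.6], [0, 0, -0.25, 0.009, -0.33, 0.08, 0.6]]]'

```text
time_s: 23.25
eef_pos: [0.4554, -0.1017, 0.1801]
tcp_rot: [[-0.083, 0.997, -0.008], [0.997, 0.083, -0.004], [-0.003, -0.008, -1.0]]
contact_force: [0.2, -0.3, 0.5]
gripper_width: 0.0684
grasp_force: 0.0
```

>>> servo_tool --increments '[[[0, 0, 0, 0, -0.02, 0, 0.6], [0, 0, 0, 0, -0.04, 0, 0.6], [0, 0, 0, 0, -0.06, 0, 0.6], [0, 0, 0, 0, -0.08, 0, 0.6], [0, 0, 0, 0, -0.1, 0, 0.6], [0, 0, 0, 0, -0.11, 0, 0.6], [0, 0, 0, 0, -0.11, 0, 0.6], [0, 0, 0, 0, -0.11, 0, 0.6], [0, 0, 0, 0, -0.11, 0, 0.6], [0, 0, 0, 0, -0.11, 0, 0.6]]]'

```text
time_s: 24.25
eef_pos: [0.4557, -0.2076, 0.1798]
tcp_rot: [[-0.088, 0.996, -0.009], [0.996, 0.088, -0.001], [-0.001, -0.009, -1.0]]
contact_force: [0.1, -0.2, -0.1]
gripper_width: 0.0683
grasp_force: 0.0
```

```bash
python3 w.py c screwdriver long_mat tape_measure round_mat
```

```text
[ 0.4557 -0.2076  0.1798] yaw 5.0 0.06828209679566873 24.25
wrist tape_measure 0.74 [189. 329.] [ 454.8 -182.5   69.3   31.3   96.1]
wrist tape_measure spot 0.87 [[ 456.8 -183.6    5. ]]
wrist round_mat 0.6 [171. 297.] [ 451.  -178.4  102.8  100.9    9.3]
top screwdriver 0.96 [287. 181.] [457.8 199.  126.5  22.3 109.3]
top screwdriver spot 0.93 [[456.1 190.2   5. ]]
top long_mat 0.59 [282. 215.] [460.1 192.4 172.9  50.  110.3]
top long_mat spot 0.92 [[462.2 189.9   5. ]]
top tape_measure 0.81 [285. 433.] [ 456.4 -181.2   75.9   34.    94.7]
top tape_measure spot 0.85 [[ 460.9 -181.5    5. ]]
top round_mat spot 0.55 [[ 452.  -184.6    5. ]]
```

View pics/cwrist.png

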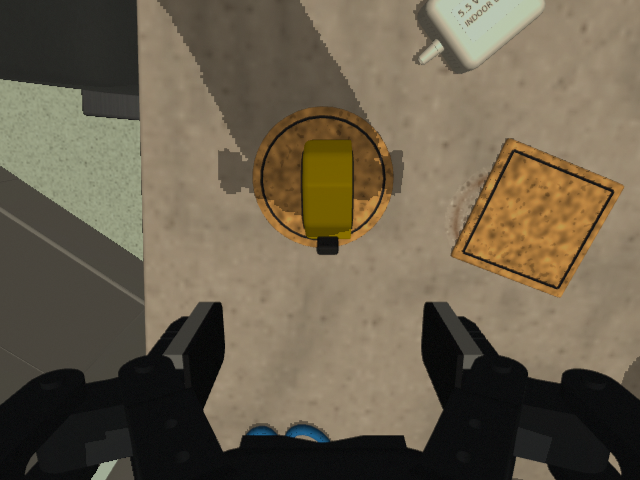

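>>> servo_tool --increments '[[[0, 0, 0, 0.001, 0.008, -0.01, 0.5], [0, 0, 0, 0.001, 0.018, -0.03, 0.4], [0, 0, 0, 0.001, 0.0245, -0.055, 0.4], [0, 0, 0, 0.001, 0.0245, -0.08, 0.4], [0, 0, 0, 0.001, 0.0245, -0.105, 0.4], [0, 0, 0, 0.001, 0.0245, -0.128, 0.4], [0, 0, 0, 0.001, 0.0245, -0.143, 0.4], [0, 0, 0, 0.001, 0.0245, -0.152, 0.4], [0, 0, 0, 0.001, 0.0245, -0.155, 0.4], [0, 0, 0, 0.001, 0.0245, -0.155, 0.4]]]'

```text
time_s: 26.15
eef_pos: [0.4565, -0.1841, 0.0248]
tcp_rot: [[-0.086, 0.996, -0.009], [0.996, 0.086, -0.002], [-0.001, -0.009, -1.0]]
contact_force: [1.1, 0.3, 0.8]
gripper_width: 0.06
grasp_force: 0.0
```

>>> servo_tool --increments '[[[0, 0, 0, 0, 0, 0, 0.1], [0, 0, 0, 0, 0, 0, -0.2], [0, 0, 0, 0, 0, 0, -0.4], [0, 0, 0, 0, 0, 0, -0.7], [0, 0, 0, 0, 0, 0, -0.7], [0, 0, 0, 0, 0, 0, -0.7], [0, 0, 0, 0, 0, 0, -0.7], [0, 0, 0, 0, 0, 0, -0.7], [0, 0, 0, 0, 0, 0, -0.7], [0, 0, 0, 0, 0, 0, -0.7]]]' --grip_force 45

```text
time_s: 27.15
eef_pos: [0.457, -0.1844, 0.0256]
tcp_rot: [[-0.086, 0.996, -0.007], [0.996, 0.086, -0.003], [-0.002, -0.008, -1.0]]
contact_force: [-0.3, 0.2, 6.4]
gripper_width: 0.0295
grasp_force: 44.7
```

>>> servo_tool --increments '[[[0, 0, 0, 0, 0, 0.008, -0.7], [0, 0, 0, 0, 0, 0.025, -0.7], [0, 0, -0.02, 0.005, 0, 0.04, -0.7], [0, 0, -0.06, 0.02, -0.002, 0.05, -0.7], [0, 0, -0.11, 0.045, -0.004, 0.05, -0.7], [0, 0, -0.17, 0.075, -0.007, 0.05, -0.7], [0, 0, -0.23, 0.105, -0.01, 0.05, -0.7], [0, 0, -0.3, 0.13, -0.013, 0.05, -0.7], [0, 0, -0.35, 0.148, -0.0145, 0.05, -0.7], [0, 0, -0.367, 0.157, -0.0145, 0.045, -0.7]]]'

```text
time_s: 28.15
eef_pos: [0.6155, -0.1984, 0.0702]
tcp_rot: [[0.276, 0.961, -0.007], [0.961, -0.276, -0.0], [-0.002, -0.007, -1.0]]
contact_force: [-0.4, -0.3, -2.5]
gripper_width: 0.0294
grasp_force: 45.1
```

>>> servo_tool --increments '[[[0, 0, 0, 0, 0, -0.01, -0.7], [0, 0, 0, 0, 0, -0.023, -0.7], [0, 0, 0, 0, 0, -0.034, -0.7], [0, 0, 0, 0, 0, -0.041, -0.7], [0, 0, 0, 0, 0, -0.044, -0.7], [0, 0, 0, 0, 0, -0.044, -0.7], [0, 0, 0, 0, 0, -0.044, -0.7], [0, 0, 0, 0, 0, -0.044, -0.4], [0, 0, 0, 0, 0, -0.044, -0.1], [0, 0, 0, 0, 0, -0.044, 0.2]]]'

```text
time_s: 29.15
eef_pos: [0.614, -0.1991, 0.0263]
tcp_rot: [[0.277, 0.961, -0.008], [0.961, -0.277, 0.0], [-0.002, -0.008, -1.0]]
contact_force: [0.5, -0.2, 0.0]
gripper_width: 0.0507
grasp_force: 0.0
```

>>> servo_tool --increments '[[[0, 0, 0, 0, 0, 0, 0.3], [0, 0, 0, 0, 0, 0, 0.3], [0, 0, 0, 0, 0, 0.02, 0.3], [0, 0, 0, 0, 0, 0.05, 0.3], [0, 0, 0, 0, 0, 0.08, 0.3], [0, 0, 0, 0, 0, 0.11, 0.3], [0, 0, 0, -0.01, 0, 0.14, 0.3], [0, 0, 0.03, -0.025, 0.02, 0.155, 0.3], [0, 0, 0.06, -0.04, 0.05, 0.16, 0.3], [0, 0, 0.09, -0.055, 0.08, 0.16, 0.3]]]'

```text
time_s: 30.15
eef_pos: [0.5586, -0.1187, 0.1872]
tcp_rot: [[0.19, 0.982, -0.006], [0.982, -0.19, -0.001], [-0.002, -0.006, -1.0]]
contact_force: [-0.0, -0.4, -0.5]
gripper_width: 0.0552
grasp_force: 0.0
```

>>> servo_tool --increments '[[[0, 0, 0.03, -0.016, 0.025, 0, 0.6], [0, 0, 0.06, -0.032, 0.05, 0, 0.6], [0, 0, 0.09, -0.048, 0.075, 0, 0.6], [0, 0, 0.1, -0.064, 0.095, 0, 0.6], [0, 0, 0.1, -0.08, 0.11, 0, 0.6], [0, 0, 0.1, -0.092, 0.12, 0, 0.6], [0, 0, 0.1, -0.1, 0.125, 0, 0.6], [0, 0, 0.1, -0.1, 0.125, 0, 0.6], [0, 0, 0.1, -0.1, 0.125, 0, 0.6], [0, 0, 0.1, -0.1, 0.125, 0, 0.6]]]'

```text
time_s: 31.15
eef_pos: [0.4596, 0.0054, 0.1861]
tcp_rot: [[0.092, 0.996, -0.007], [0.996, -0.092, -0.001], [-0.002, -0.007, -1.0]]
contact_force: [0.2, -0.3, -0.6]
gripper_width: 0.0684
grasp_force: 0.0
```

```bash
python3 w.py d charger_block tape_measure square_mat round_mat
python3 - <<'E'
from h import *
import cv2
a=cv2.imread('pics/dtop.png')[130:350,130:510];b=cv2.imread('pics/dwrist.png')
cv2.imwrite('pics/dt.png',cv2.resize(a,None,fx=2.1,fy=2.1,interpolation=cv2.INTER_CUBIC))
E
```

```text
[0.4596 0.0054 0.1861] yaw -5.3 0.0683671753248728 31.15
wrist charger_block 0.97 [182. 317.] [456.5  36.6  63.5  38.3  84.9]
wrist charger_block 0.67 [290. 435.] [537.5 -51.1  72.8  65.1   6.9]
wrist charger_block spot 0.88 [[453.6  33.3   5. ]]
wrist charger_block spot 0.75 [[539.1 -62.1   5. ]]
wrist tape_measure 0.97 [469. 531.] [ 597.3 -184.2   31.2   19.7  175.2]
wrist tape_measure spot 0.47 [[454.1  33.3   5. ]]
wrist square_mat 0.48 [380. 548.] [ 632.7 -152.    26.8    3.8  159.6]
wrist square_mat spot 0.33 [[560.5  22.3   5. ]]
wrist round_mat 0.85 [411. 333.] [ 450.7 -162.8  103.4   74.3    2.8]
wrist round_mat spot 0.6 [[ 451.7 -174.7    5. ]]
top charger_block 0.71 [238. 361.] [538.1 -66.3  82.9  52.5  45.7]
top charger_block 0.63 [181. 288.] [630.4  55.7  41.9  32.   96.5]
top charger_block spot 0.89 [[531.4 -65.6   5. ]]
top charger_block spot 0.6 [[636.4  58.8   5. ]]
top tape_measure 0.73 [189. 444.] [ 607.5 -195.2   74.8   40.3   73.2]
top tape_measure spot 0.88 [[ 619.9 -202.1    5. ]]
top square_mat 0.77 [201. 437.] [ 613.5 -197.4   99.5   98.    73.4]
top square_mat spot 0.63 [[ 615.8 -199.4    5. ]]
top round_mat 0.59 [293. 430.] [ 4.529e+02 -1.810e+02  1.034e+02  1.019e+02  3.000e-01]
top round_mat spot 0.85 [[ 448.6 -189.     5. ]]
```

View pics/dt.png

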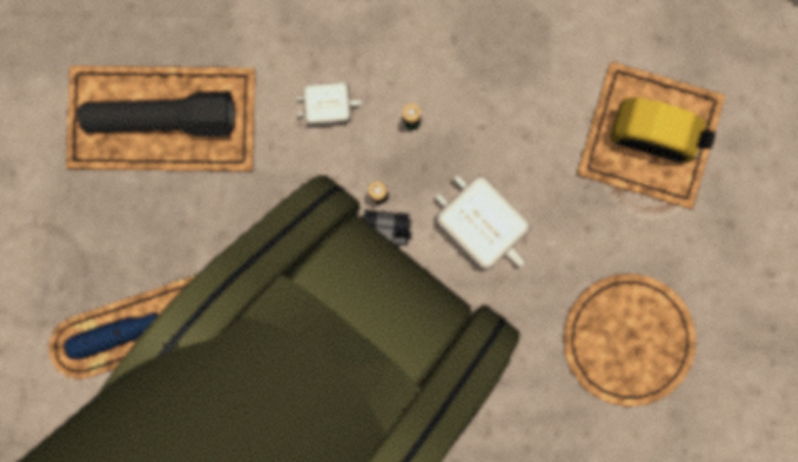

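View pics/dwrist.png

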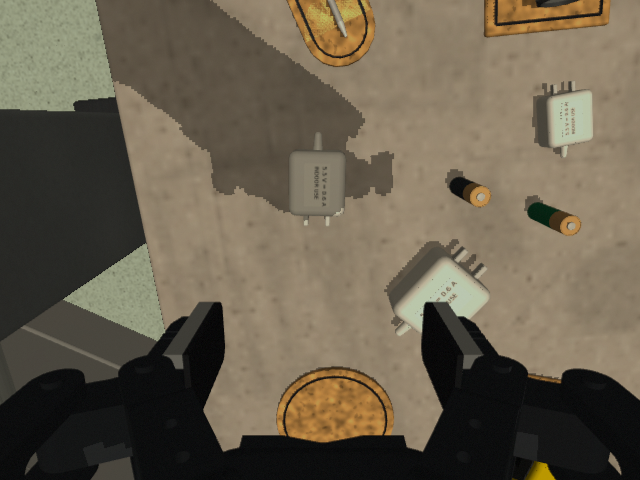

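>>> servo_tool --increments '[[[0, 0, 0, -0.001, 0.01, -0.015, 0.6], [0, 0, 0, -0.002, 0.02, -0.04, 0.6], [0, 0, 0, -0.0035, 0.0275, -0.07, 0.6], [0, 0, 0, -0.0035, 0.0275, -0.1, 0.6], [0, 0, 0, -0.0035, 0.0275, -0.13, 0.5], [0, 0, 0, -0.0035, 0.0275, -0.153, 0.5], [0, 0, 0, -0.0035, 0.0275, -0.168, 0.5], [0, 0, 0, -0.0035, 0.0275, -0.178, 0.5], [0, 0, 0, -0.0035, 0.0275, -0.182, 0.5], [0, 0, 0, -0.0035, 0.0275, -0.182, 0.5]]]'

```text
time_s: 33.05
eef_pos: [0.4559, 0.0336, 0.0041]
tcp_rot: [[0.091, 0.996, -0.01], [0.996, -0.091, -0.001], [-0.002, -0.01, -1.0]]
contact_force: [-1.2, -0.9, 0.7]
gripper_width: 0.064
grasp_force: 0.0
```

>>> servo_tool --increments '[[[0, 0, 0, 0, 0, 0, 0.3], [0, 0, 0, 0, 0, 0, 0.1], [0, 0, 0, 0, 0, 0, -0.1], [0, 0, 0, 0, 0, 0, -0.4], [0, 0, 0, 0, 0, 0, -0.5], [0, 0, 0, 0, 0, 0, -0.5], [0, 0, 0, 0, 0, 0, -0.5], [0, 0, 0, 0, 0, 0, -0.5], [0, 0, 0, 0, 0, 0, -0.5], [0, 0, 0, 0, 0, 0, -0.5]]]' --grip_force 30

```text
time_s: 34.05
eef_pos: [0.4561, 0.0339, 0.0051]
tcp_rot: [[0.091, 0.996, -0.009], [0.996, -0.091, -0.001], [-0.002, -0.009, -1.0]]
contact_force: [-0.3, 0.8, 5.9]
gripper_width: 0.0392
grasp_force: 30.5
```

>>> servo_tool --increments '[[[0, 0, 0, 0, 0, 0.01, -0.5], [0, 0, 0, 0, 0, 0.03, -0.5], [0, 0, 0, 0, -0.008, 0.055, -0.5], [0, 0, 0, -0.001, -0.025, 0.075, -0.5], [0, 0, 0, -0.002, -0.05, 0.085, -0.5], [0, 0, 0, -0.003, -0.08, 0.085, -0.5], [0, 0, 0, -0.004, -0.115, 0.085, -0.5], [0, 0, 0, -0.005, -0.15, 0.085, -0.5], [0, 0, 0, -0.005, -0.18, 0.085, -0.5], [0, 0, 0, -0.005, -0.203, 0.085, -0.5]]]'

```text
time_s: 35.05
eef_pos: [0.4505, -0.1715, 0.0897]
tcp_rot: [[0.093, 0.996, -0.01], [0.996, -0.093, -0.002], [-0.003, -0.009, -1.0]]
contact_force: [0.5, 0.7, -0.0]
gripper_width: 0.039
grasp_force: 30.7
```

>>> servo_tool --increments '[[[0, 0, 0, 0, -0.0115, -0.01, -0.5], [0, 0, 0, 0, -0.0115, -0.03, -0.5], [0, 0, 0, 0, -0.0115, -0.05, -0.5], [0, 0, 0, 0, -0.0115, -0.065, -0.5], [0, 0, 0, 0, -0.0115, -0.075, -0.5], [0, 0, 0, 0, -0.0115, -0.079, -0.5], [0, 0, 0, 0, -0.0115, -0.0795, -0.5], [0, 0, 0, 0, -0.0115, -0.0795, -0.5], [0, 0, 0, 0, -0.0115, -0.0795, -0.5], [0, 0, 0, 0, -0.0115, -0.0795, -0.2]]]'

```text
time_s: 36.05
eef_pos: [0.4511, -0.1808, 0.0102]
tcp_rot: [[0.091, 0.996, -0.009], [0.996, -0.091, -0.001], [-0.002, -0.009, -1.0]]
contact_force: [0.3, -0.1, 0.7]
gripper_width: 0.0392
grasp_force: 31.0
```

>>> servo_tool --increments '[[[0, 0, 0, 0, 0, 0, 0.1], [0, 0, 0, 0, 0, 0, 0.4], [0, 0, 0, 0, 0, 0, 0.5], [0, 0, 0, 0, 0, 0, 0.5], [0, 0, 0, 0, 0, 0.02, 0.5], [0, 0, 0, 0, 0, 0.05, 0.5], [0, 0, 0, 0, 0, 0.085, 0.5], [0, 0, 0, 0, 0, 0.12, 0.5], [0, 0, 0, 0, 0, 0.15, 0.5], [0, 0, 0, 0, 0, 0.17, 0.5]]]'

```text
time_s: 37.05
eef_pos: [0.4511, -0.1809, 0.1819]
tcp_rot: [[0.091, 0.996, -0.008], [0.996, -0.091, -0.002], [-0.002, -0.008, -1.0]]
contact_force: [0.9, -0.4, -0.7]
gripper_width: 0.0641
grasp_force: 0.0
```

>>> servo_tool --increments '[[[0, 0, 0, 0.01, -0.005, 0.01, 0.5], [0, 0, 0, 0.02, -0.01, 0.02, 0.5], [0, 0, 0, 0.035, -0.02, 0.03, 0.5], [0, 0, 0, 0.05, -0.03, 0.04, 0.5], [0, 0, 0, 0.06, -0.04, 0.05, 0.5], [0, 0, 0, 0.065, -0.045, 0.05, 0.5], [0, 0, 0, 0.065, -0.05, 0.05, 0.5], [0, 0, 0, 0.065, -0.05, 0.05, 0.5], [0, 0, 0, 0.065, -0.05, 0.05, 0.5], [0, 0, 0, 0.065, -0.05, 0.05, 0.5]]]'

```text
time_s: 38.05
eef_pos: [0.5151, -0.2301, 0.2295]
tcp_rot: [[0.091, 0.996, -0.011], [0.996, -0.091, 0.0], [-0.001, -0.011, -1.0]]
contact_force: [0.5, 0.7, 0.8]
gripper_width: 0.0642
grasp_force: 0.0
```

```bash
python3 w.py e charger_block tape_measure square_mat round_mat screwdriver long_mat
python3 - <<'E'
import cv2
a=cv2.imread('pics/etop.png')[130:350,130:510]
cv2.imwrite('pics/et.png',cv2.resize(a,None,fx=2.1,fy=2.1,interpolation=cv2.INTER_CUBIC))
E
```

```text
[ 0.5151 -0.2301  0.2295] yaw -5.2 0.06417677445875387 38.05
wrist charger_block 0.94 [157. 239.] [ 452.6 -179.4   64.4   42.3   82.8]
wrist charger_block 0.77 [ 11. 334.] [532.7 -90.9  51.5  23.3 174.7]
wrist charger_block spot 0.86 [[ 447.9 -181.4    5. ]]
wrist tape_measure 0.6 [158. 451.] [ 605.2 -196.6   68.    43.3   74.7]
wrist tape_measure spot 0.86 [[ 614.8 -198.8    5. ]]
wrist square_mat 0.59 [145. 416.] [ 613.1 -196.6   96.3   96.2   73.8]
wrist round_mat 0.66 [126. 250.] [ 451.3 -179.3  102.6  102.4  174.8]
wrist screwdriver spot 0.57 [[ 612.3 -197.8    5. ]]
wrist long_mat 0.25 [145. 419.] [ 613.3 -196.4   97.5   97.2  163.7]
top charger_block 0.96 [293. 433.] [ 451.5 -178.7   60.1   40.3   84.6]
top charger_block 0.93 [237. 360.] [538.1 -65.5  81.8  53.6  45.7]
top charger_block spot 0.82 [[631.   57.2   5. ]]
top charger_block spot 0.69 [[535.8 -72.2   5. ]]
top tape_measure 0.72 [189. 442.] [ 607.1 -194.6   71.7   39.7   72.1]
top tape_measure spot 0.71 [[459.5 188.9   5. ]]
top tape_measure spot 0.58 [[ 617.2 -199.9    5. ]]
top square_mat 0.71 [202. 438.] [ 613.4 -197.9   98.    95.1  163.7]
top square_mat spot 0.93 [[ 615.8 -197.9    5. ]]
top round_mat 0.95 [282. 430.] [ 452.1 -181.7  103.6  101.6   90.8]
top round_mat spot 0.64 [[ 451.1 -178.2    5. ]]
top screwdriver 0.87 [288. 184.] [461.3 193.7 142.   21.7 111.4]
top screwdriver 0.33 [195. 204.] [620.4 190.7 148.   83.   90. ]
top screwdriver spot 0.68 [[459.  193.8   5. ]]
top long_mat spot 0.8 [[461.3 189.4   5. ]]
```

View pics/ewrist.png

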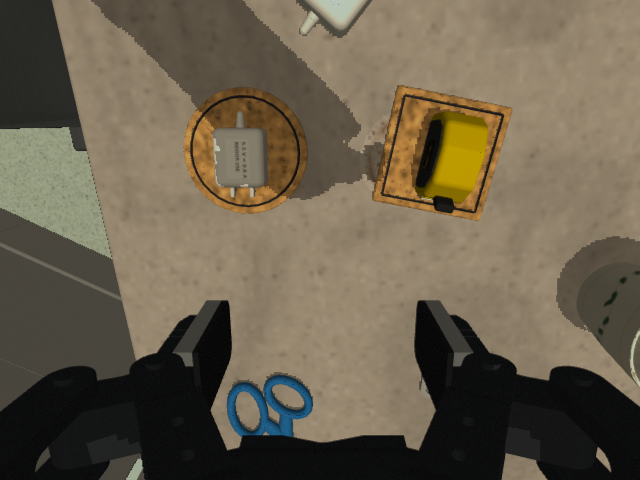

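View pics/et.png

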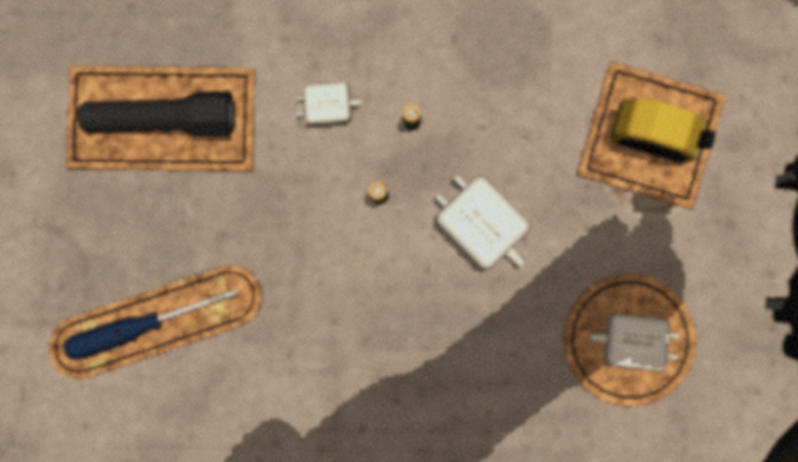

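```bash
python3 -c "
from cell import *
print(sign_off())"
```

```text
the job is handed in; nothing more can be done
None
```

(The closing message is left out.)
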